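# Unclamp a welded pipe flange and slide it out onto the fixture's pull-out rails

### The arm

A 6-joint arm with a two-finger parallel gripper is mounted at the origin on the work surface. World frame = base frame: x ahead of the robot, y to its left, z up, the work surface at z = 0. Lengths are in m, angles in rad, forces in N, time in s.
With the tool pointing down it reaches from about 0.325 to 0.85 m from the base axis. Payload 4.4 kg.
Tool frame: the origin (TCP) lies on the centre line of the jaws, within the pads' length; the fingertips stand 19 mm ahead of it and the grasp point (between the pads) is the TCP (r.nose_length is the distance from the TCP to the fingertips, in m); y points along the fingers, z is the direction in which the jaws open and shut, and the axes are right-handed (so a half turn about y gives the same grasp; the last joint's range is limited). The gripper opens to 94 mm and grips with 3 to 60 N. Pads are 16 mm wide; open, the fingers measure 119 mm over their backs; the gripper's body (75 mm by 177 mm) begins 78 mm behind the grasp point.
Start: joints at [-1.379, 0.207, 1.542, -0, 1.393, -0.15], TCP at [0.193, -0.542, 0.224] pointing down, gripper open.
Joint ranges: [-2.73, 2.73], [-0.86, 2.22], [0.23, 2.46], [-1.11, 4.25], [0.08, 2.63], [-2.82, 2.82]. Speed limits (rad/s): [2.79, 2.79, 3.14, 3.14, 3.14, 3.14].

### API

Orientations are given as a unit quaternion [w, x, y, z].
In Python, from plant import r gives the robot as it stands.
- The arm moves only by the shell command python3 -m jog 'ROWS' [FORCE]. ROWS is JSON, a list that holds one entry, the list of rows, each a list of 7 numbers: the turn, a rotation vector about the tool's x, y, z in rad, then the shift along the tool's x, y, z in mm, then the gripper command: -1 is fully open, 1 is shut, values between are in proportion. In form: [[[wx, wy, wz, x, y, z, claw], ...]]. A call has 1 to 20 rows; each row shifts and turns the commanded pose from where the row before left it, along the tool's axes as they then stand; what a row does not reach is not made up. A row lasts 1/12 s, in which the tool goes at most 41.7 mm and 7.16 degrees, less where a joint would pass 70% of its speed; a pose out of reach is approached as far as the arm can. A call is refused whole if a number of a shift passes 41.7 or a number of a turn 0.125, either way. A call with a gripper value outside its range is refused whole. The fingers move at their own pace and stop on an object; FORCE is the grip in N (left out, the last holds). Time passes only in rows, so rows that do not move let the fingers close. It gives the time, the measured TCP pose, the force and the opening at its end, in the units of the state.
- r.read_state(): the state, without advancing time (a new reading comes with each control period).
- r.get_image(name): name is "side" or "top"; returns a dict with "frame" (480x640x3 uint8, red, green, blue), "range_z" (480x640 float32, m along the optical axis (not along the pixel's ray), 0 where there is no reading), "intrinsics" (3x3 intrinsics, pixels), "k1" (the pictures are not rectified: a ray, as slopes to the right and down, at radius r is drawn at 1 + k1 r^2 times it, then the intrinsics apply), "R" (3x3) and "t" (3): a world point X has camera coordinates R X + t. Camera axes: x right, y down, z forward; pixel columns grow to the right and rows downward; lengths in m; the calibration is good to about 2 mm. A picture is of the moment at which its call begins.
- r.close_job(): hands the job in, once; it reports no verdict.
The state is a dict: "time_s": time; "qpos": joint angles; "joint_vel": joint speeds; "joint_efforts": joint torques, N m; "tool_pos": TCP position; "ee_rot": TCP orientation; "wrist_force": force on the tool from outside, world axes, zero at the start; "torque": the same for the moment, N m; "width": opening from 0.0 (shut) to 1.0 (fully open).
Only numpy, scipy, OpenCV 4.12 (cv2) and the standard library are available. Lean on these libraries where they do the work, as an engineer would, in place of code of your own. Each camera call takes 0.05 s, during which the arm holds its last target. There are 200 camera calls.

### The job

Unload the welding fixture on the bench: first pull both support rails fully out, then flip the toggle clamp's handle over centre so that it stays open, and then slide the flange with its pipe stub gently out onto the rails until its front edge rests squarely against the upright tabs at the ends of both rails. Do not drag the flange from under the shut clamp, lift, tip or ram it, and leave the other things on the bench where they are.

Things in the scene. Friction and masses are not known exactly. Their poses are not given: they have to be found in the camera images.
- fixture: dark steel fixture fixed to the bench. Origin: on the bench under its bed's centre; x = slide-out direction, y left, z up. Bed 150 x 150 mm, top 40 mm above the bench; a 110 mm wide foot of equal height behind it (x -75 to -189) carries the clamp. Side guides at y +-52 to +-68 mm; their lips, 52.5 to 58.5 mm above the bench, reach in to y +-46 over the plate's edges: it can only slide out along x
- rail_left (a joint): how far the left rail (y = +35 mm in the fixture's frame) is pulled out along the fixture's x, m: 0 in, 0.08 fully out at its stop; starts somewhere between 0 and 0.03. Flat steel bar 18 mm wide, top 39.5 mm above the bench, that slides stiffly (about 4 N) and stays where left
- rail_right (a joint): the same for the right rail (y = -35 mm)
- rail_left_tab (a point): left rail's tab: upright steel tab at the rail's outer end, 8 mm thick (x), 30 mm wide (y), rising 30 mm above the rail. The point lies on the rail's top at the middle of the tab's inner face (the face towards the bed); axes as the fixture's. Free to hook from the inner side: at least 55 mm of clear space between it and the clamped flange
- rail_right_tab (a point): the same on the right rail
- clamp: steel vertical-handle toggle clamp on the fixture's foot, often askew. Origin: centre of its underside, 40 mm above the bench; x along its arm towards the work. Shut, the arm lies level 75 mm above the bench and its sprung rubber foot, 85 mm out, presses on the plate with about 6 N. Handle and arm swing up and back together; open, the arm leans 24 degrees back past upright, top 150 mm up
- clamp_handle (a joint): handle angle, rad: 0 shut (handle upright), 1.45 open (handle lying back, away from the flange, towards the clamp's -x). Over-centre at about 0.6: before that it springs back shut, beyond it snaps open and stays. About 10 N at the grip point starts it moving
- handle_pivot (a point): the handle's hinge axis (along the clamp's y), 40 mm above the clamp's origin
- handle_grip (a point): grip point on the axis of the handle's round black rubber grip (22 mm diameter, from 45 to 135 mm from the hinge), 100 mm from the hinge; moves with the handle
- flange: workpiece: flat steel plate 130 mm (x) x 100 mm (y) x 10 mm with an open pipe stub of 76 mm outside diameter standing on it, top 60 mm above the plate's underside; 0.4 to 0.85 kg. Origin: centre of the plate's underside; x points along the slide-out direction. Loose once unclamped; 4 mm play between the guides. Behind the pipe 49 mm of plate are free
- pipe_centre (a point): centre of the pipe stub where it meets the plate's top: 22 mm ahead of the flange's origin (x), 10 mm above it
- flange_front_left (a point): point on the lower front edge of the flange plate, 35 mm left of its middle, in line with the left rail
- flange_front_right (a point): the same 35 mm right of its middle
- spray_can: bystander: spray can, 66 mm wide, 190 mm tall, standing beyond the clamp; origin under its centre
- wrench: bystander: steel wrench 180 mm long, lying beyond the rails
- screwdriver: bystander: screwdriver 200 mm long, black handle, lying on the robot's side of the fixture
- pipe_offcut: bystander: steel pipe piece 60 mm wide, 90 mm tall, standing beyond the fixture bed
- hammer: bystander: hammer 280 mm long, lying to the robot's left
- spare_flange: bystander: smaller flange, plate 110 x 90 x 10 mm with a 56 mm pipe, 60 mm tall, lying to the robot's right
- rod_tin: bystander: grey tin 80 mm wide, 110 mm tall, to the robot's right
Things that resemble listed ones, but are neither listed nor needed, are in the scene too. What is shaped like the flange but green or pink is not meant.

How it is judged:
On the way, in this order (a step that is already met when the one before it is completed fails the run):
1. both rails are pulled fully out (within 5 mm of their stops) while the clamp still holds the flange (value of joint each of rail_left, rail_right above 0.075 m and value of joint clamp_handle below 0.3 rad), for 0.2 s.
2. the clamp is flipped over centre and open, the flange still in its bed (value of joint clamp_handle above 1.3 rad and value of joint each of rail_left, rail_right above 0.075 m and distance of flange from where it was at the start of the episode below 0.02 m), for 0.2 s.
3. the flange has been slid out against both tabs (x of flange_front_left in the frame of rail_left_tab between -0.003 and 0.003 m and y of flange_front_left in the frame of rail_left_tab between -0.012 and 0.012 m and z of flange_front_left in the frame of rail_left_tab between -0.003 and 0.003 m and x of flange_front_right in the frame of rail_right_tab between -0.003 and 0.003 m and y of flange_front_right in the frame of rail_right_tab between -0.012 and 0.012 m and z of flange_front_right in the frame of rail_right_tab between -0.003 and 0.003 m), for 0.2 s.
At the end, for the whole second after the job is handed in: both rails within 5 mm of fully out, clamp handle open (above 1.3 rad), flange lying flat at rest on the rails, its front edge within 3 mm of both tabs and within 12 mm of the rails' lines sideways (all of step 3 and value of joint each of rail_left, rail_right above 0.075 m and value of joint clamp_handle above 1.3 rad and angle between flange's own z axis and vertical below 0.05 rad and linear speed of flange below 0.01 m/s); the robot touches nothing.
It fails at once if the flange is dragged more than 6 mm while the clamp is not open (distance of flange from where it was at the start of the episode above 0.006 m and value of joint clamp_handle below 0.6 rad).
It fails at once if the flange is rammed: the fingers push on it with more than 30 N (contact force between the fingers and flange above 30 N).
It fails at once if the flange is tipped by more than 0.25 rad (angle between flange's own z axis and vertical above 0.25 rad).
It fails at once if the flange is lifted more than 15 mm off the bed's level (z of flange in the frame of fixture above 0.055 m).
It fails at once if another thing on the bench is moved more than 25 mm (distance of any of spray_can, wrench, screwdriver, pipe_offcut, hammer, spare_flange, rod_tin from where it was at the start of the episode above 0.025 m).
It also fails if it takes over 70 s, if anything falls off the work surface, if the arm or the gripper's body presses on something with over 40 N, if the wrist force passes 120 N, or if a joint passes its speed limit or range.

## Working session

There is one attempt and no reset: what is moved stays moved. The work goes in short steps, Python scripts to look and compute and a shell command to move; the robot and the scene stay as the last step left them, time stands still between calls to the robot, and variables do not carry over. Pictures are saved under pics/ and viewed, about 8 in all and at most 12, crops included, and the job is handed in when it is done.

```bash
ls; mkdir -p pics
cat > h.py <<'E'
import numpy as np, cv2
from plant import r
def snap(n):
    d=r.get_image(n); np.savez('/tmp/%s.npz'%n,**{k:np.array(v) for k,v in d.items()}); return d
def load(n): return dict(np.load('/tmp/%s.npz'%n))
def rays(d,uv):
    K=np.array(d['intrinsics']); k1=float(d['k1'])
    p=(np.atleast_2d(uv)-K[:2,2])/[K[0,0],K[1,1]]
    q=p.copy()
    for _ in range(20): q=p/(1+k1*(q**2).sum(1,keepdims=True))
    return np.c_[q,np.ones(len(q))]
def cloud(d):
    v,u=np.mgrid[:480,:640]; uv=np.c_[u.ravel(),v.ravel()].astype(float)
    P=rays(d,uv)*d['range_z'].reshape(-1,1)
    return ((P-d['t'])@d['R']).reshape(480,640,3)
def atz(d,uv,z):
    R=d['R'];c=-R.T@d['t'];w=rays(d,uv)@R
    return c+w*((z-c[2])/w[:,2])[:,None]
E
python3 - <<'E'
from h import *
for n in('top','side'):
    d=snap(n); cv2.imwrite(f'pics/{n}0.png',cv2.cvtColor(d['frame'],cv2.COLOR_RGB2BGR)); print(n,d['R'],d['t'],d['k1'],d['intrinsics'])
print(r.read_state())
E
```

```text
pics
top [[-0.0172446  -0.99965632 -0.01974517]
 [-0.9847362   0.02040142 -0.1728537 ]
 [ 0.17319712  0.01646299 -0.98474958]] [0.02417291 0.58260477 1.54949299] 0.054908226089227075 [[556.75165726   0.         309.37575575]
 [  0.         556.75165726 236.41938125]
 [  0.           0.           1.        ]]
side [[-0.92305814 -0.38449742  0.01119882]
 [-0.30118319  0.70432406 -0.64281903]
 [ 0.23927466 -0.59673223 -0.76593621]] [0.51957513 0.2557253  1.47115205] 0.03789710267326771 [[587.01419147   0.         318.31634182]
 [  0.         587.01419147 234.02981451]
 [  0.           0.           1.        ]]
{'time_s': 0.1, 'qpos': array([-1.37849734e+00,  2.07357139e-01,  1.54277150e+00,  3.12389294e-06,
        1.39349559e+00, -1.50490017e-01]), 'joint_vel': array([ 0.00017796, -0.00154164, -0.00172621, -0.00057105,  0.00069134,
       -0.00170478]), 'joint_efforts': array([ 1.90474534e-04, -3.71866107e+01, -2.82292700e+01,  7.00448616e-02,
        3.11110367e-02, -4.18113518e-05]), 'tool_pos': array([ 0.19313158, -0.54087927,  0.22341296]), 'ee_rot': array([ 0.12058753, -0.12061539,  0.69746398, -0.69602771]), 'wrist_force': array([ 0.7801305 ,  0.33920923, -0.72877585]), 'torque': array([-0.04296091,  0.03409203,  0.02229078]), 'width': 0.997505388072669}
```

View pics/top0.png

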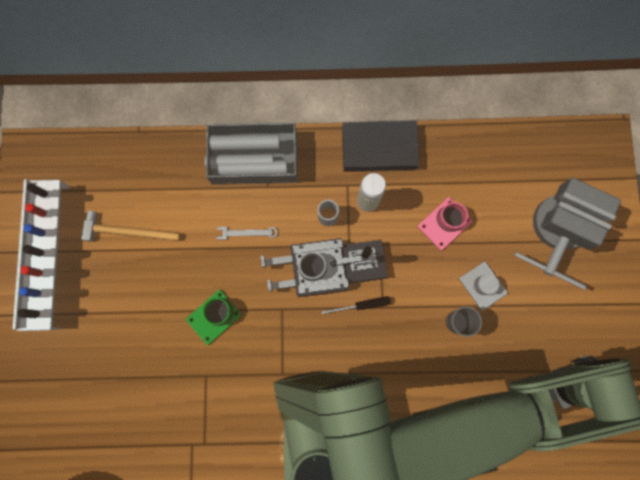

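View pics/side0.png

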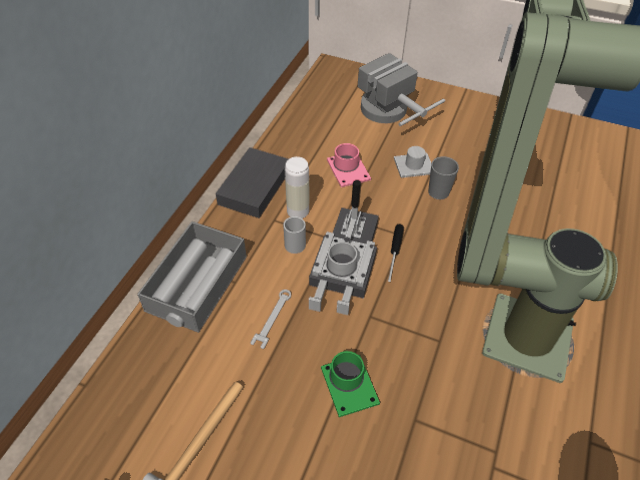

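The fixture lies at top (335,267), with the slide-out direction to the left (+y world). Things that could be taken for the flange: grey with pipe in the fixture at top (313,265), green (215,315), pink (452,217) and the spare grey one (485,285). I choose the one in the fixture. The handle is the black grip at top (367,253) and side (356,195); the screwdriver (375,302) and tin are also dark.

Run:
```python
from h import *
a=load('top');b=load('side')
A=cv2.resize(a['frame'][225:310,245:400],None,fx=5,fy=5,interpolation=2)[:,:,::-1]
B=cv2.resize(b['frame'][170:320,290:410],None,fx=4,fy=4,interpolation=2)[:,:,::-1]
cv2.imwrite('pics/c1.png',A);cv2.imwrite('pics/c2.png',B)
C=cloud(a)
# bench height check
print('bench',[C[v,u].round(3) for u,v in((260,320),(200,260),(420,270))])
def cl(m): 
    return C[m]
sub=C[225:310,245:400]
for lo,hi in((.03,.045),(.045,.056),(.056,.064),(.064,.085),(.09,.11),(.12,.2)):
    m=(sub[...,2]>lo)&(sub[...,2]<hi); p=sub[m]; print(lo,hi,len(p),p.min(0).round(3),p.max(0).round(3),np.median(p,0).round(3))
```

```text
bench [array([0.349, 0.161, 0.002]), array([ 0.528,  0.338, -0.   ]), array([ 0.486, -0.308, -0.003])]
0.03 0.045 1968 [ 0.386 -0.212  0.03 ] [0.579 0.145 0.045] [ 0.496 -0.096  0.039]
0.045 0.056 1490 [ 0.421 -0.199  0.045] [0.57  0.147 0.056] [ 0.495 -0.023  0.051]
0.056 0.064 544 [ 0.423 -0.16   0.056] [0.57  0.148 0.064] [ 0.5   -0.011  0.059]
0.064 0.085 354 [ 0.425 -0.156  0.064] [0.565 0.151 0.085] [ 0.507 -0.069  0.076]
0.09 0.11 139 [ 0.458 -0.146  0.09 ] [0.531 0.043 0.109] [0.495 0.004 0.098]
0.12 0.2 37 [ 0.505 -0.146  0.122] [ 0.52  -0.127  0.199] [ 0.508 -0.133  0.165]
```

View pics/c1.png

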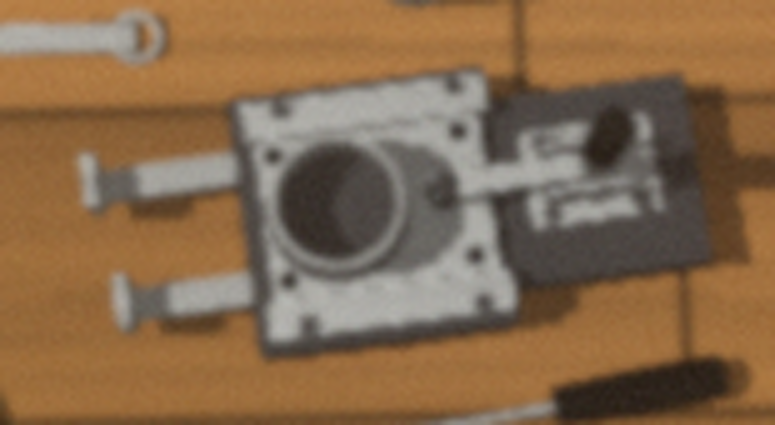

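View pics/c2.png

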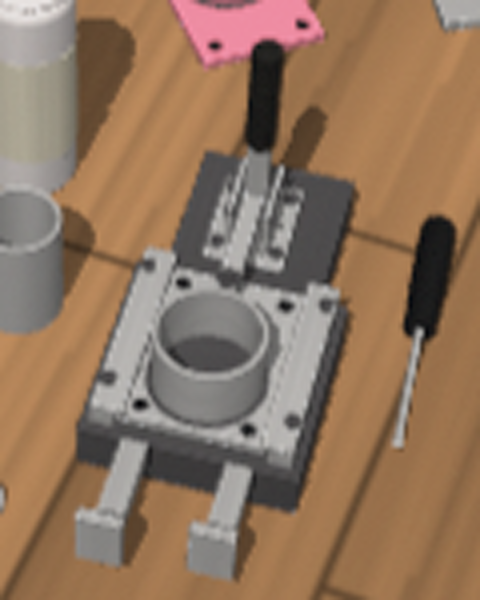

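The crop confirms the grey flange under the shut clamp. Crop pixels: tabs at (90,180) and (122,300), pipe rim at (337,205), grip top at (610,135).

Run:
```python
from h import *
a=load('top')
f=lambda uv,z:atz(a,(np.atleast_2d(uv)+.5)/5-.5+np.array([245,225]),z)
g=f([[238,103],[478,70],[518,312],[268,345]],.0585)  # guide corners: front-right, back-right, back-left, front-left
print('corners',g.round(4)); c=g.mean(0); ux=(g[0]+g[3]-g[1]-g[2]); uy=(g[2]+g[3]-g[0]-g[1])
print('L',np.linalg.norm(g[0]-g[1]),np.linalg.norm(g[2]-g[3]),'W',np.linalg.norm(g[0]-g[3]),np.linalg.norm(g[1]-g[2]))
print('yaw x',np.degrees(np.arctan2(ux[1],ux[0])),'from y',np.degrees(np.arctan2(-uy[0]*-1,-uy[1]*-1))-0,'c',c)
C=cloud(a);s=C[225:310,245:400]
# bed/plate and tabs from depth
m=(s[...,2]>.087)&(s[...,2]<.112)&(s[...,1]>-.08); p=s[m]
A=np.c_[2*p[:,:2],np.ones(len(p))];q=np.linalg.lstsq(A,(p[:,:2]**2).sum(1),rcond=None)[0];print('pipe',q[:2],np.sqrt(q[2]+q[0]**2+q[1]**2))
print('pipe px',f([337,205],.1))
print('tabs top outer/inner',f([[80,155],[92,208],[98,153],[106,205],[112,275],[124,328],[127,275],[134,325]],.0695).round(4))
h=s[(s[...,2]>.11)&(s[...,1]<-.09)];print(h[np.argsort(h[:,2])][::4].round(3))
b=load('side');D=cloud(b)
v,u=np.mgrid[:480,:640]
m=(u>340)&(u<372)&(v>175)&(v<215)&(D[...,2]>.1)&(D[...,2]<.24)&(np.abs(D[...,0]-.5)<.06);h=D[m]
for z in np.arange(.11,.22,.015):
    k=h[abs(h[:,2]-z)<.0075]
    if len(k):print('side',round(z,3),len(k),k.mean(0).round(4))
m=(u>305)&(u<360)&(v>280)&(v<315)&(D[...,2]>.045)&(D[...,2]<.08);h=D[m]
for k in (h[h[:,0]>.5],h[h[:,0]<.5]):print('sidetab',len(k),k.min(0).round(3),k.max(0).round(3),np.median(k,0).round(3))
```

```text
corners [[ 0.5572  0.0625  0.0585]
 [ 0.5735 -0.0749  0.0585]
 [ 0.4351 -0.0936  0.0585]
 [ 0.4192  0.0472  0.0585]]
L 0.13833363515497832 0.14172035078607553 W 0.13885546668186896 0.1396675302638875
yaw x 96.59746275173359 from y -97.00478669863357 c [ 0.49624341 -0.01471611  0.0585    ]
pipe [0.49576145 0.00086475] 0.0375742975916122
pipe px [[0.49245325 0.00646768 0.1       ]]
tabs top outer/inner [[0.5275 0.1517 0.0695]
 [0.4972 0.1449 0.0695]
 [0.5284 0.1415 0.0695]
 [0.4988 0.137  0.0695]
 [0.4592 0.1338 0.0695]
 [0.4294 0.1272 0.0695]
 [0.459  0.1254 0.0695]
 [0.431  0.1216 0.0695]]
[[ 0.508 -0.133  0.122]
 [ 0.506 -0.137  0.136]
 [ 0.507 -0.145  0.145]
 [ 0.506 -0.133  0.153]
 [ 0.516 -0.128  0.162]
 [ 0.507 -0.142  0.169]
 [ 0.508 -0.131  0.178]
 [ 0.512 -0.128  0.188]
 [ 0.517 -0.128  0.192]
 [ 0.518 -0.128  0.199]
 [ 0.509 -0.129  0.207]
 [ 0.522 -0.132  0.209]
 [ 0.517 -0.139  0.21 ]
 [ 0.506 -0.134  0.21 ]
 [ 0.514 -0.139  0.211]
 [ 0.522 -0.129  0.212]
 [ 0.524 -0.137  0.212]
 [ 0.511 -0.142  0.213]
 [ 0.519 -0.137  0.213]
 [ 0.524 -0.132  0.214]
 [ 0.516 -0.136  0.215]
 [ 0.516 -0.131  0.216]
 [ 0.518 -0.134  0.217]
 [ 0.513 -0.133  0.219]]
side 0.11 22 [ 0.5134 -0.1316  0.1107]
side 0.125 20 [ 0.5141 -0.1301  0.1269]
side 0.14 32 [ 0.5127 -0.1299  0.1405]
side 0.155 30 [ 0.5123 -0.1295  0.1553]
side 0.17 28 [ 0.5132 -0.1297  0.1688]
side 0.185 36 [ 0.5131 -0.1296  0.1844]
side 0.2 32 [ 0.5131 -0.1293  0.1996]
side 0.215 49 [ 0.5144 -0.1342  0.2127]
sidetab 82 [0.5   0.084 0.045] [0.527 0.156 0.074] [0.514 0.151 0.063]
sidetab 132 [0.428 0.043 0.045] [0.5   0.152 0.074] [0.443 0.132 0.058]
```

```bash
cat >> h.py <<'E'
from scipy.spatial.transform import Rotation as Ro
O=np.array([.4962,-.0147,0]);yaw=np.radians(96.7)
FX=np.array([np.cos(yaw),np.sin(yaw),0]);FY=np.array([-FX[1],FX[0],0]);RF=np.c_[FX,FY,[0,0,1]]
def st(tgt=None,R=None):
    s=r.read_state();q=s['ee_rot'];M=Ro.from_quat([*q[1:],q[0]]).as_matrix()
    p=s['tool_pos'];print('t',round(s['time_s'],2),'p',p.round(4),'fix',((p-O)@RF).round(4),'F_fix',(s['wrist_force']@RF).round(1),'w',round(s['width'],3),'q',s['qpos'].round(2))
    if R is not None: print('rotvec tool',Ro.from_matrix(M.T@R).as_rotvec().round(3))
    if tgt is not None: print('shift mm tool(after rot)',((R if R is not None else M).T@(O+RF@np.array(tgt)-p)*1000).round(1))
    return M
RA=np.c_[-FX,[0,0,-1],-FY]; RB=np.c_[FX,[0,0,-1],FY]
E
python3 - <<'E'
from h import *
a=load('top')
f=lambda uv,z:atz(a,(np.atleast_2d(uv)+.5)/5-.5+np.array([245,225]),z)
for n,uv,z in(('foot',[440,190],.08),('armmid',[500,178],.08),('base corners',[[522,130],[648,112],[660,208],[538,228]],.045),('handle top',[612,132],.215),('bed',[[235,103],[480,68],[520,320],[265,355]],.045)):
    print(n,((f(uv,z)-O)@RF).round(4))
print((np.array([[.5136,.139,.07],[.445,.1235,.07],[.4957,.004,.1],[.5135,-.138,.2]])-O)@RF)
print('A',np.linalg.det(RA));M=st([.11,0,.16],RA);print(M.round(3));st([.11,0,.16],RB)
E
```

```text
foot [[-0.0368 -0.0017  0.08  ]]
armmid [[-0.0709 -0.0039  0.08  ]]
base corners [[-0.0896 -0.034   0.045 ]
 [-0.1625 -0.0344  0.045 ]
 [-0.1608  0.0212  0.045 ]
 [-0.0903  0.0231  0.045 ]]
handle top [[-0.1228 -0.0027  0.215 ]]
bed [[ 0.0716 -0.0721  0.045 ]
 [-0.0709 -0.073   0.045 ]
 [-0.0725  0.0735  0.045 ]
 [ 0.0733  0.0736  0.045 ]]
[[ 0.15062026 -0.03521346  0.07      ]
 [ 0.14322973  0.03472644  0.07      ]
 [ 0.01863063 -0.00168516  0.1       ]
 [-0.12447634 -0.00279635  0.2       ]]
A 1.0
t 0.1 p [ 0.1931 -0.5409  0.2234] fix [-0.4872  0.3624  0.2234] F_fix [ 0.2 -0.8 -0.7] w 0.998 q [-1.38  0.21  1.54  0.    1.39 -0.15]
rotvec tool [ 1.000e-03 -1.345e+00 -2.000e-03]
shift mm tool(after rot) [-597.2   63.4  362.4]
[[-0.942 -0.     0.336]
 [-0.336  0.002 -0.942]
 [-0.    -1.    -0.002]]
t 0.1 p [ 0.1931 -0.5409  0.2234] fix [-0.4872  0.3624  0.2234] F_fix [ 0.2 -0.8 -0.7] w 0.998 q [-1.38  0.21  1.54  0.    1.39 -0.15]
rotvec tool [0.002 1.797 0.002]
shift mm tool(after rot) [ 597.2   63.4 -362.4]
```

```bash
python3 -m jog '[[[0,-0.1223,0,0,0,0,-0.28],[0,-0.1223,0,0,0,0,-0.28],[0,-0.1223,0,0,0,0,-0.28],[0,-0.1223,0,0,0,0,-0.28],[0,-0.1223,0,0,0,0,-0.28],[0,-0.1223,0,0,0,0,-0.28],[0,-0.1223,0,0,0,0,-0.28],[0,-0.1223,0,0,0,0,-0.28],[0,-0.1223,0,0,0,0,-0.28],[0,-0.1223,0,0,0,0,-0.28],[0,-0.1223,0,0,0,0,-0.28]]]'
python3 -m jog '[[[0,0,0,-40,0,24,-0.28],[0,0,0,-40,0,24,-0.28],[0,0,0,-40,0,24,-0.28],[0,0,0,-40,0,24,-0.28],[0,0,0,-40,0,24,-0.28],[0,0,0,-40,0,24,-0.28],[0,0,0,-40,0,24,-0.28],[0,0,0,-40,0,24,-0.28],[0,0,0,-40,0,24,-0.28],[0,0,0,-40,0,24,-0.28],[0,0,0,-40,0,24,-0.28],[0,0,0,-40,0,24,-0.28],[0,0,0,-40,0,24,-0.28],[0,0,0,-40,0,24,-0.28],[0,0,0,-37,0,26,-0.28],[0,0,0,0,0,0,-0.28]]]'
python3 -c "
from h import *
st([.105,0,.068],RA)"
```

```text
time_s: 1.02
tool_pos: [0.1932, -0.5411, 0.2237]
ee_rot: [0.53, -0.53, 0.469, -0.468]
wrist_force: [0.9, 0.6, -1.1]
width: 0.64
time_s: 2.35
tool_pos: [0.4541, 0.0331, 0.2243]
ee_rot: [0.531, -0.529, 0.468, -0.467]
wrist_force: [-0.1, -1.0, -0.2]
width: 0.642
t 2.35 p [0.4541 0.0331 0.2243] fix [0.0524 0.0362 0.2243] F_fix [-0.9  0.2 -0.2] w 0.642 q [-0.12 -0.05  1.82  0.    1.37 -0.25]
rotvec tool [-0.001  0.009 -0.003]
shift mm tool(after rot) [-52.6 156.3  36.2]
```

```bash
python3 -m jog '[[[0,0.009,0,-26,0,18,-0.28],[0,0,0,-26,0,18,-0.28],[0,0,0,0,30,0,-0.28],[0,0,0,0,30,0,-0.28],[0,0,0,0,30,0,-0.28],[0,0,0,0,30,0,-0.28],[0,0,0,0,20,0,-0.28],[0,0,0,0,0,0,-0.28],[0,0,0,0,0,0,-0.28]]]'
python3 - <<'E'
from h import *
st([.105,0,.066],RA)
d=snap('side'); e=snap('top')
B=cv2.resize(d['frame'][220:330,280:400],None,fx=4,fy=4,interpolation=2)[:,:,::-1]
A=cv2.resize(e['frame'][230:310,240:310],None,fx=4.58,fy=5.5,interpolation=2)[:,:,::-1]
cv2.imwrite('pics/d1.png',np.hstack([B,A[:440]]))
E
```

```text
time_s: 3.1
tool_pos: [0.4811, 0.0822, 0.0834]
ee_rot: [-0.525, 0.527, -0.473, 0.471]
wrist_force: [-0.1, 0.8, 0.3]
width: 0.638
t 3.1 p [0.4811 0.0822 0.0834] fix [0.098  0.0037 0.0834] F_fix [ 0.8 -0.   0.3] w 0.638 q [-0.01  0.2   1.88 -0.    1.07 -0.12]
rotvec tool [ 0.004 -0.009 -0.   ]
shift mm tool(after rot) [-7.  17.4  3.7]
```

View pics/d1.png

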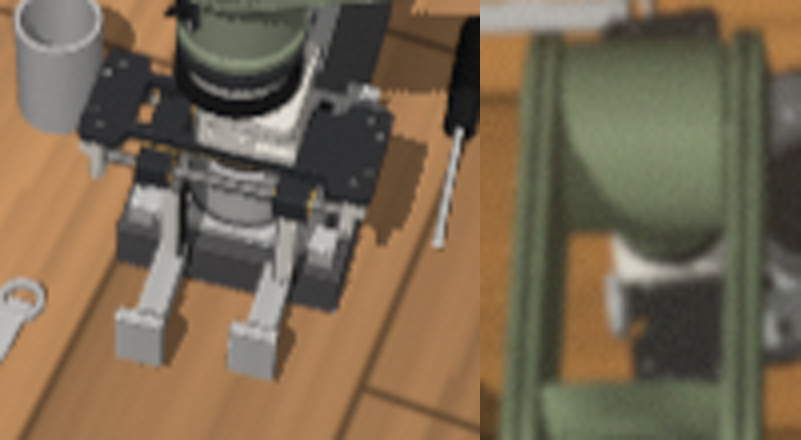

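The fingers stand inside both tabs (side crop ≈ (175,220) and (285,250), tabs at (140,330) and (255,345)), over the rails. Now down and pull.

```bash
python3 -m jog '[[[0,0,0,-5,9,3,-0.28],[0,0,0,-2,8,1,-0.28],[0,0,0,0,0,0,-0.28],[0,0,0,-10,0,0,-0.28],[0,0,0,-10,0,0,-0.28],[0,0,0,-10,0,0,-0.28],[0,0,0,-8,0,0,-0.28],[0,0,0,-8,0,0,-0.28],[0,0,0,-8,0,0,-0.28],[0,0,0,-8,0,0,-0.28],[0,0,0,0,0,0,-0.28]]]'; python3 -c "
from h import *
st([.2,0,.068],RA)"
```

```text
time_s: 4.12
tool_pos: [0.4789, 0.1519, 0.0677]
ee_rot: [-0.526, 0.527, -0.471, 0.472]
wrist_force: [0.3, -4.9, 0.7]
width: 0.643
t 4.12 p [0.4789 0.1519 0.0677] fix [ 0.1675 -0.0023  0.0677] F_fix [-4.9  0.3  0.7] w 0.643 q [ 0.14  0.25  1.85 -0.    1.04  0.03]
rotvec tool [ 0.    -0.007  0.003]
shift mm tool(after rot) [-32.5  -0.3  -2.3]
```

```bash
python3 -m jog '[[[0,0,0,-5,0,0,-0.28],[0,0,0,-5,0,0,-0.28],[0,0,0,-5,0,0,-0.28],[0,0,0,0,0,0,-0.28]]]';python3 -m jog '[[[0,0,0,-4,0,0,-0.28],[0,0,0,-3,0,0,-0.28],[0,0,0,-2,0,0,-0.28],[0,0,0,0,0,0,-0.28]]]'; python3 -c "
from h import *
st([.2,0,.068],RA)"
```

```text
time_s: 4.45
tool_pos: [0.4772, 0.1661, 0.0677]
ee_rot: [-0.526, 0.528, -0.471, 0.473]
wrist_force: [-1.0, -6.2, 1.4]
width: 0.646
time_s: 4.78
tool_pos: [0.4762, 0.1746, 0.0677]
ee_rot: [-0.526, 0.528, -0.471, 0.473]
wrist_force: [-1.2, -6.5, 2.4]
width: 0.642
t 4.78 p [0.4762 0.1746 0.0677] fix [ 0.1904 -0.0022  0.0677] F_fix [-6.4  2.   2.4] w 0.642 q [ 0.18  0.26  1.84 -0.    1.05  0.08]
rotvec tool [ 0.001 -0.007  0.004]
shift mm tool(after rot) [-9.6 -0.3 -2.2]
```

```bash
python3 -m jog '[[[0,0,0,-2,0,0,-0.28],[0,0,0,-2,0,0,-0.28],[0,0,0,0,0,0,-0.28]]]';python3 -m jog '[[[0,0,0,-2,0,0,-0.28],[0,0,0,-1,0,0,-0.28],[0,0,0,0,0,0,-0.28]]]'; python3 -m jog '[[[0,0,0,-2,0,0,-0.28],[0,0,0,-1,0,0,-0.28],[0,0,0,0,0,0,-0.28]]]'
```

```text
time_s: 5.03
tool_pos: [0.4758, 0.1785, 0.0677]
ee_rot: [-0.526, 0.528, -0.471, 0.473]
wrist_force: [-0.5, -7.4, 2.2]
width: 0.641
time_s: 5.28
tool_pos: [0.4754, 0.1814, 0.0677]
ee_rot: [-0.526, 0.528, -0.471, 0.473]
wrist_force: [-0.6, -7.9, 3.0]
width: 0.637
time_s: 5.53
tool_pos: [0.4751, 0.1843, 0.0677]
ee_rot: [-0.525, 0.528, -0.471, 0.473]
wrist_force: [-1.2, -7.5, 2.0]
width: 0.644
```

Now TCP fixture x ≈ 0.200, inner face ≈ 0.208; still no stop. Continue.

```bash
python3 -m jog '[[[0,0,0,-2,0,0,-0.28],[0,0,0,-1,0,0,-0.28],[0,0,0,0,0,0,-0.28]]]';python3 -m jog '[[[0,0,0,-2,0,0,-0.28],[0,0,0,-1,0,0,-0.28],[0,0,0,0,0,0,-0.28]]]'; python3 -m jog '[[[0,0,0,-2,0,0,-0.28],[0,0,0,-1,0,0,-0.28],[0,0,0,0,0,0,-0.28]]]'
```

```text
time_s: 5.78
tool_pos: [0.4747, 0.1873, 0.0677]
ee_rot: [-0.525, 0.528, -0.471, 0.473]
wrist_force: [-0.2, -7.4, 2.2]
width: 0.641
time_s: 6.03
tool_pos: [0.4744, 0.1903, 0.0677]
ee_rot: [-0.525, 0.528, -0.471, 0.473]
wrist_force: [-0.7, -7.3, 2.5]
width: 0.637
time_s: 6.28
tool_pos: [0.4742, 0.1924, 0.0677]
ee_rot: [-0.525, 0.529, -0.47, 0.473]
wrist_force: [-0.5, -9.8, 2.8]
width: 0.642
```

Run:
```python
from h import *
st()
d=snap('side')
B=cv2.resize(d['frame'][220:350,270:400],None,fx=4,fy=4,interpolation=2)[:,:,::-1]
cv2.imwrite('pics/d2.png',B)
D=cloud(d);F=(D-O)@RF
m=(F[...,0]>.13)&(F[...,0]<.26)&(F[...,2]>.058)&(F[...,2]<.072)
for s in(1,-1):
    k=F[m&(abs(F[...,1]-s*.035)<.016)];print(s,len(k),np.percentile(k,[5,50,95],axis=0).round(4).tolist() if len(k) else '')
```

```text
t 6.28 p [0.4742 0.1924 0.0677] fix [ 0.2083 -0.0023  0.0677] F_fix [-9.6  1.6  2.8] w 0.642 q [ 0.22  0.27  1.83 -0.01  1.05  0.11]
1 66 [[0.2155, 0.0228, 0.0587], [0.2234, 0.0358, 0.0674], [0.2266, 0.0489, 0.0709]]
-1 67 [[0.2153, -0.0473, 0.0593], [0.2225, -0.0341, 0.0671], [0.227, -0.022, 0.0702]]
```

```bash
python3 -m jog '[[[0,0,0,-2,0,0,-0.28],[0,0,0,0,0,0,-0.28],[0,0,0,0,0,0,-0.28]]]';python3 -m jog '[[[0,0,0,-2,0,0,-0.28],[0,0,0,0,0,0,-0.28],[0,0,0,0,0,0,-0.28]]]'
```

```text
time_s: 6.58
tool_pos: [0.4741, 0.1926, 0.0677]
ee_rot: [-0.525, 0.53, -0.469, 0.473]
wrist_force: [1.0, -15.0, 2.8]
width: 0.642
time_s: 6.83
tool_pos: [0.4741, 0.1928, 0.0677]
ee_rot: [-0.524, 0.531, -0.468, 0.474]
wrist_force: [0.8, -20.9, 5.5]
width: 0.639
```

Both rails are at their stops: the push force rises to 21 N without motion, and the tab faces' depth agrees (0.223/0.2225). Back off, rise, and go to the handle's work side.

```bash
python3 -m jog '[[[0,0,0,10,0,0,-0.28],[0,0,0,10,0,0,-0.28],[0,0,0,5,-33,0,1],[0,0,0,0,-33,0,1],[0,0,0,0,-33,0,1],[0,0,0,10,-30,0,1],[0,0,0,30,0,0,1],[0,0,0,35,0,0,1],[0,0,0,35,0,0,1],[0,0,0,35,0,0,1],[0,0,0,35,0,0,1],[0,0,0,30,0,0,1],[0,0,0,20,0,0,1],[0,0,0,20,0,0,1],[0,0,0,0,0,0,1],[0,0,0,0,0,0,1],[0,0,0,0,0,0,1]]]'
python3 - <<'E'
from h import *
st([-.085,-.003,.196],RA)
e=snap('top');d=snap('side')
F=(cloud(d)-O)@RF
for s in(1,-1):
    m=(F[...,0]>.13)&(F[...,0]<.26)&(F[...,2]>.058)&(F[...,2]<.072)&(abs(F[...,1]-s*.035)<.016)
    k=F[m];print(s,len(k),np.median(k,0).round(4))
cv2.imwrite('pics/e1.png',cv2.resize(d['frame'][150:330,270:420],None,fx=3.3,fy=3.3,interpolation=2)[:,:,::-1])
E
```

```text
time_s: 8.25
tool_pos: [0.5035, -0.0738, 0.1963]
ee_rot: [0.527, -0.526, 0.472, -0.472]
wrist_force: [-0.5, -0.2, 0.2]
width: 0.007
t 8.25 p [ 0.5035 -0.0738  0.1963] fix [-0.0596 -0.0004  0.1963] F_fix [-0.1  0.5  0.2] w 0.007 q [-0.32  0.09  1.73  0.    1.32 -0.43]
rotvec tool [ 0.    -0.008 -0.001]
shift mm tool(after rot) [25.4  0.3  2.6]
1 62 [0.224  0.0352 0.0662]
-1 60 [ 0.2241 -0.0342  0.0655]
```

View pics/e1.png

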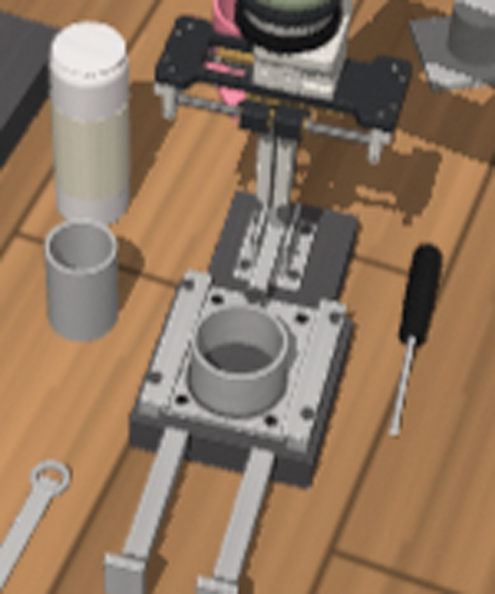

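Picture: the closed fingers stand just ahead of the handle (275,180); rails are out evenly and tabs are at (125,570) and (218,585). Push the handle back.

```bash
python3 -m jog '[[[0,-0.008,0,15,0,2.6,1],[0,0,0,15,0,0,1],[0,0,0,8,0,0,1],[0,0,0,8,0,0,1],[0,0,0,8,0,0,1],[0,0,0,8,0,0,1],[0,0,0,8,0,0,1],[0,0,0,0,0,0,1]]]'; python3 -m jog '[[[0,0,0,8,0,0,1],[0,0,0,8,0,0,1],[0,0,0,8,0,0,1],[0,0,0,8,0,0,1],[0,0,0,0,0,0,1]]]';python3 -m jog '[[[0,0,0,8,0,0,1],[0,0,0,8,0,0,1],[0,0,0,8,0,0,1],[0,0,0,4,0,0,1],[0,0,0,0,0,0,1]]]';python3 -c "
from h import *
st()
d=snap('side');cv2.imwrite('pics/e2.png',cv2.resize(d['frame'][150:280,290:410],None,fx=4,fy=4,interpolation=2)[:,:,::-1])"
```

```text
time_s: 9.02
tool_pos: [0.5144, -0.1407, 0.1967]
ee_rot: [0.53, -0.526, 0.472, -0.468]
wrist_force: [-0.8, 7.3, 4.4]
width: 0.002
time_s: 9.43
tool_pos: [0.5163, -0.1745, 0.1949]
ee_rot: [-0.528, 0.529, -0.472, 0.468]
wrist_force: [-2.5, 2.1, 0.1]
width: 0.006
time_s: 9.85
tool_pos: [0.522, -0.2055, 0.1971]
ee_rot: [-0.528, 0.528, -0.47, 0.471]
wrist_force: [-0.1, 0.1, -0.5]
width: 0.005
t 9.85 p [ 0.522  -0.2055  0.1971] fix [-0.1925 -0.0033  0.1971] F_fix [ 0.1  0.1 -0.5] w 0.005 q [-0.53  0.2   1.61 -0.    1.33 -0.64]
```

View pics/e2.png

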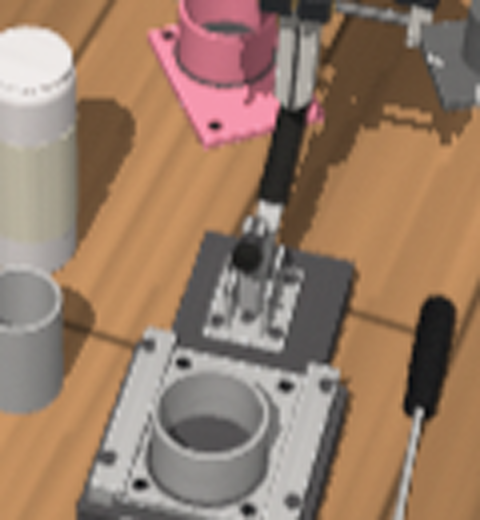

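The clamp is open: arm upright at (250,270), handle lying back at (280,160). Go over the pipe, check with depth.

```bash
python3 -m jog '[[[0,0,0,-10,-10,0,1],[0,0,0,-20,0,0,1],[0,0,0,-30,0,0,1],[0,0,0,-35,0,0,1],[0,0,0,-35,0,0,1],[0,0,0,-35,0,0,1],[0,0,0,-27,0,-3,1],[0,0,0,-20,0,0,1],[0,0,0,0,0,0,1],[0,0,0,0,0,0,1]]]'
python3 - <<'E'
from h import *
st([.02,0,.078],RA)
d=snap('side');F=(cloud(d)-O)@RF
m=(abs(F[...,1])<.03)&(F[...,0]<-.15)&(F[...,0]>-.32)&(F[...,2]>.06)&(F[...,2]<.22)
k=F[m]
for x in np.arange(-.29,-.15,.02):
    j=k[abs(k[:,0]-x)<.01]; print('handle',x.round(2),len(j),j.mean(0).round(3) if len(j) else '')
m=(abs(F[...,1])<.045)&(abs(F[...,0]-.02)<.05)&(F[...,2]>.06)&(F[...,2]<.1)
p=F[m];p=p[(p[:,0]>.02)|True]
m2=(abs(F[...,1])<.045)&(abs(F[...,0]-.02)<.05)&(F[...,2]>.096)&(F[...,2]<.106);q=F[m2]
A=np.c_[2*q[:,:2],np.ones(len(q))];s=np.linalg.lstsq(A,(q[:,:2]**2).sum(1),rcond=None)[0];print('rim',len(q),s[:2],np.sqrt(s[2]+s[0]**2+s[1]**2),q.min(0),q.max(0))
E
```

```text
time_s: 10.73
tool_pos: [0.4936, 0.0076, 0.2074]
ee_rot: [0.529, -0.529, 0.469, -0.47]
wrist_force: [0.8, -0.4, -0.1]
width: 0.006
t 10.73 p [0.4936 0.0076 0.2074] fix [ 0.0225 -0.      0.2074] F_fix [-0.5 -0.7 -0.1] w 0.006 q [-0.16  0.05  1.76 -0.    1.34 -0.28]
rotvec tool [-0.001  0.002  0.001]
shift mm tool(after rot) [  2.5 129.4  -0. ]
handle -0.29 0 
handle -0.27 0 
handle -0.25 0 
handle -0.23 0 
handle -0.21 0 
handle -0.19 0 
handle -0.17 4 [-0.163 -0.     0.086]
rim 113 [ 0.02375735 -0.00082507] 0.03600630385280287 [-0.01605966 -0.03747218  0.09606011] [0.06367941 0.03686779 0.10584196]
```

Run:
```python
from h import *
for n in('top','side'):
    d=snap(n);F=(cloud(d)-O)@RF
    k=F[(abs(F[...,1])<.03)&(F[...,0]<-.19)&(F[...,0]>-.3)&(F[...,2]>.02)&(F[...,2]<.22)]
    print(n,len(k), k[::max(1,len(k)//6)].round(3).tolist())
cv2.imwrite('pics/f1.png',np.hstack([cv2.resize(d['frame'][140:290,290:410],None,fx=3,fy=3)[:,:,::-1],cv2.resize(load('top')['frame'][215:315,300:410],None,fx=4,fy=4.5)[:,:,::-1]]))
```

```text
top 195 [[-0.243, -0.017, 0.1], [-0.246, -0.01, 0.108], [-0.201, -0.013, 0.095], [-0.219, -0.006, 0.103], [-0.24, -0.001, 0.1], [-0.193, -0.002, 0.101], [-0.2, 0.003, 0.085]]
side 0 []
```

View pics/f1.png

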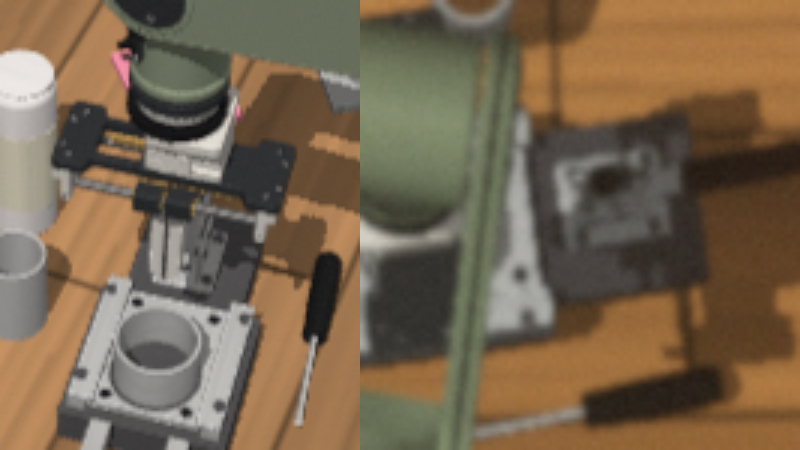

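The handle lies back at top crop (750,165), axis height ≈0.094 at 115 mm behind → ≈1.45 rad, open. Descend into the pipe and push its front wall.

```bash
python3 -m jog '[[[0,0,0,0,30,0,1],[0,0,0,0,30,0,1],[0,0,0,0,30,0,1],[0,0,0,0,20,0,1],[0,0,0,0,18,0,1],[0,0,0,0,0,0,1],[0,0,0,0,0,0,1]]]'; python3 -m jog '[[[0,0,0,-8,0,0,1],[0,0,0,-8,0,0,1],[0,0,0,-3,0,0,1],[0,0,0,-3,0,0,1],[0,0,0,-3,0,0,1],[0,0,0,-3,0,0,1],[0,0,0,-4,0,0,1],[0,0,0,-5,0,0,1],[0,0,0,-5,0,0,1]]]'; python3 -c "
from h import *
st([.2,0,.08],RA)"
```

```text
time_s: 11.47
tool_pos: [0.493, 0.0056, 0.0777]
ee_rot: [-0.527, 0.528, -0.471, 0.47]
wrist_force: [0.7, 0.8, 0.8]
width: 0.006
time_s: 12.22
tool_pos: [0.4904, 0.0469, 0.0797]
ee_rot: [-0.528, 0.528, -0.468, 0.472]
wrist_force: [2.3, -5.8, 1.9]
width: 0.006
t 12.22 p [0.4904 0.0469 0.0797] fix [ 0.0619 -0.0014  0.0797] F_fix [-6.  -1.6  1.9] w 0.006 q [-0.08  0.21  1.87 -0.    1.06 -0.19]
rotvec tool [-0.003  0.     0.004]
shift mm tool(after rot) [-138.1   -0.3   -1.4]
```

```bash
python3 -m jog '[[[0,0,0,-5,0,0,1],[0,0,0,-6,0,0,1],[0,0,0,-6,0,0,1],[0,0,0,-6,0,0,1],[0,0,0,-6,0,0,1],[0,0,0,-6,0,0,1],[0,0,0,-6,0,0,1],[0,0,0,-6,0,0,1],[0,0,0,-5,0,0,1],[0,0,0,0,0,0,1]]]'; python3 -m jog '[[[0,0,0,-6,0,0,1],[0,0,0,-6,0,0,1],[0,0,0,-6,0,0,1],[0,0,0,-6,0,0,1],[0,0,0,-6,0,0,1],[0,0,0,-6,0,0,1],[0,0,0,-5,0,0,1],[0,0,0,-5,0,0,1],[0,0,0,-4,0,0,1],[0,0,0,0,0,0,1]]]';python3 -c "
from h import *
st([.2,0,.08],RA)"
```

```text
time_s: 13.05
tool_pos: [0.4835, 0.1001, 0.0792]
ee_rot: [0.529, -0.528, 0.469, -0.471]
wrist_force: [0.6, -2.1, 1.1]
width: 0.003
time_s: 13.88
tool_pos: [0.4776, 0.1494, 0.0791]
ee_rot: [0.529, -0.528, 0.469, -0.471]
wrist_force: [1.5, -3.8, 3.8]
width: 0.004
t 13.88 p [0.4776 0.1494 0.0791] fix [ 0.1651 -0.0006  0.0791] F_fix [-4.  -1.1  3.8] w 0.004 q [ 0.13  0.22  1.85 -0.    1.06  0.01]
rotvec tool [-0.001  0.     0.001]
shift mm tool(after rot) [-34.9  -0.9  -0.6]
```

```bash
python3 -m jog '[[[0,0,0,-4,0,0,1],[0,0,0,-4,0,0,1],[0,0,0,-4,0,0,1],[0,0,0,-4,0,0,1],[0,0,0,-3,0,0,1],[0,0,0,-2,0,0,1],[0,0,0,0,0,0,1]]]'; python3 -m jog '[[[0,0,0,-2,0,0,1],[0,0,0,-2,0,0,1],[0,0,0,0,0,0,1]]]'
python3 - <<'E'
from h import *
st([.2,0,.08],RA)
for n in('side','top'):
    d=snap(n);F=(cloud(d)-O)@RF
    if n=='side':cv2.imwrite('pics/g1.png',cv2.resize(d['frame'][230:350,270:400],None,fx=5,fy=5,interpolation=2)[:,:,::-1])
E
```

```text
time_s: 14.47
tool_pos: [0.4751, 0.1697, 0.0791]
ee_rot: [-0.528, 0.528, -0.469, 0.471]
wrist_force: [1.3, -4.3, 3.4]
width: 0.009
time_s: 14.72
tool_pos: [0.4746, 0.1736, 0.079]
ee_rot: [-0.528, 0.528, -0.469, 0.471]
wrist_force: [0.4, -5.5, 3.8]
width: -0.001
t 14.72 p [0.4746 0.1736 0.079 ] fix [ 0.1895 -0.0005  0.079 ] F_fix [-5.5  0.2  3.8] w -0.001 q [ 0.18  0.23  1.84 -0.    1.07  0.06]
rotvec tool [-0.001 -0.     0.002]
shift mm tool(after rot) [-10.5  -1.   -0.5]
```

View pics/g1.png

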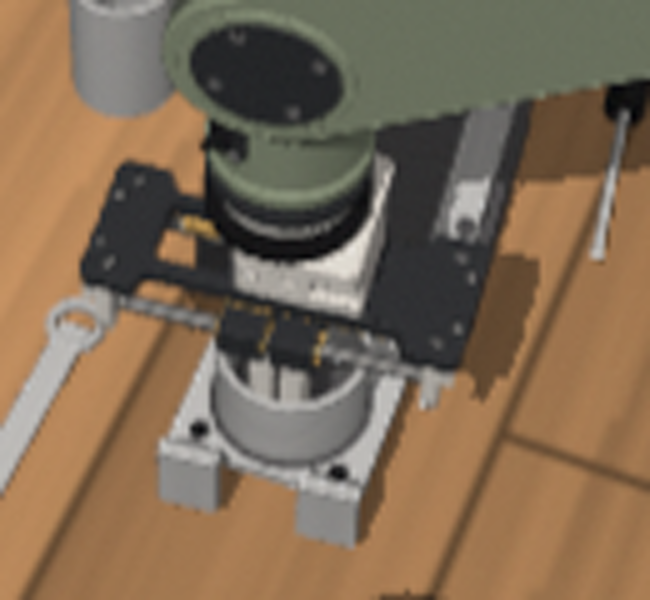

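Flange nearly against the tabs (185,470) and (330,505). Close in slowly until the force rises.

```bash
python3 -m jog '[[[0,0,0,-2,0,0,1],[0,0,0,-1,0,0,1],[0,0,0,0,0,0,1]]]'; python3 -m jog '[[[0,0,0,-2,0,0,1],[0,0,0,-1,0,0,1],[0,0,0,0,0,0,1]]]';  python3 -m jog '[[[0,0,0,-1,0,0,1],[0,0,0,-1,0,0,1],[0,0,0,0,0,0,1]]]'
```

```text
time_s: 15.07
tool_pos: [0.4744, 0.1765, 0.079]
ee_rot: [-0.528, 0.528, -0.469, 0.471]
wrist_force: [0.8, -5.5, 2.8]
width: 0.006
time_s: 15.32
tool_pos: [0.4743, 0.1789, 0.0791]
ee_rot: [-0.528, 0.529, -0.469, 0.471]
wrist_force: [1.1, -7.1, 3.7]
width: 0.005
time_s: 15.57
tool_pos: [0.4743, 0.1806, 0.0791]
ee_rot: [-0.528, 0.529, -0.469, 0.471]
wrist_force: [1.9, -7.3, 2.8]
width: 0.006
```

```bash
python3 -m jog '[[[0,0,0,-1,0,0,1],[0,0,0,-1,0,0,1],[0,0,0,0,0,0,1]]]'; python3 -m jog '[[[0,0,0,-1,0,0,1],[0,0,0,0,0,0,1],[0,0,0,0,0,0,1]]]';  python3 -m jog '[[[0,0,0,-1,0,0,1],[0,0,0,0,0,0,1],[0,0,0,0,0,0,1]]]'
```

```text
time_s: 15.82
tool_pos: [0.4742, 0.181, 0.0791]
ee_rot: [-0.527, 0.53, -0.468, 0.472]
wrist_force: [3.0, -12.8, 3.2]
width: 0.005
time_s: 16.07
tool_pos: [0.4742, 0.1814, 0.0792]
ee_rot: [-0.527, 0.53, -0.467, 0.472]
wrist_force: [2.5, -13.8, 4.7]
width: 0.001
time_s: 16.32
tool_pos: [0.4742, 0.1819, 0.0793]
ee_rot: [-0.527, 0.53, -0.467, 0.472]
wrist_force: [2.6, -15.8, 5.4]
width: 0.003
```

Stalled with rising force: seated. Back off within the pipe, rise clear, move aside and check.

```bash
python3 -m jog '[[[0,0,0,10,0,0,1],[0,0,0,15,0,0,1],[0,0,0,10,0,0,1],[0,0,0,0,0,0,1],[0,0,0,0,-30,0,1],[0,0,0,0,-35,0,1],[0,0,0,0,-35,0,1],[0,0,0,0,-35,0,1],[0,0,0,0,-25,0,1],[0,0,0,20,0,30,1],[0,0,0,30,0,30,1],[0,0,0,40,0,0,1],[0,0,0,40,0,0,1],[0,0,0,40,0,0,1],[0,0,0,40,0,0,1],[0,0,0,40,0,0,1],[0,0,0,40,0,0,1],[0,0,0,40,0,0,1],[0,0,0,0,0,0,1],[0,0,0,0,0,0,1]]]'
python3 - <<'E'
from h import *
st()
a=snap('top');b=snap('side')
cv2.imwrite('pics/h1.png',np.hstack([cv2.resize(b['frame'][250:340,290:390],None,fx=4,fy=4,interpolation=2)[:,:,::-1],cv2.resize(a['frame'][230:320,245:345],None,fx=4,fy=4,interpolation=2)[:,:,::-1]]))
for n,d in(('top',a),('side',b)):
    F=(cloud(d)-O)@RF
    for s in(1,-1):
        k=F[(F[...,0]>.19)&(F[...,0]<.26)&(F[...,2]>.056)&(F[...,2]<.075)&(abs(F[...,1]-s*.035)<.016)];print(n,'tab',s,len(k),np.median(k,0).round(4) if len(k) else '')
    k=F[(abs(F[...,1])<.048)&(F[...,0]>.08)&(F[...,0]<.2)&(F[...,2]>.043)&(F[...,2]<.056)]
    c=np.linalg.lstsq(np.c_[k[:,:2],np.ones(len(k))],k[:,2],rcond=None)[0];print(n,'plate z',len(k),np.median(k,0).round(4),'slopes',c[:2].round(3))
    q=F[(abs(F[...,1])<.045)&(F[...,0]>.11)&(F[...,0]<.22)&(F[...,2]>.094)&(F[...,2]<.107)]
    A=np.c_[2*q[:,:2],np.ones(len(q))];s=np.linalg.lstsq(A,(q[:,:2]**2).sum(1),rcond=None)[0];print('rim',len(q),s[:2].round(4))
E
```

```text
time_s: 17.98
tool_pos: [0.5739, -0.1701, 0.2377]
ee_rot: [0.528, -0.527, 0.472, -0.47]
wrist_force: [-0.3, 1.6, -0.5]
width: 0.003
t 17.98 p [ 0.5739 -0.1701  0.2377] fix [-0.1634 -0.059   0.2377] F_fix [ 1.7  0.1 -0.5] w 0.003 q [-0.43  0.25  1.46  0.    1.43 -0.55]
top tab 1 37 [0.2194 0.0326 0.0686]
top tab -1 43 [ 0.2193 -0.0318  0.0674]
top plate z 1090 [0.1356 0.0009 0.0495] slopes [ 0.02  -0.007]
rim 110 [ 0.1732 -0.0014]
side tab 1 99 [0.2223 0.0309 0.0661]
side tab -1 84 [ 0.2228 -0.0317  0.0659]
side plate z 768 [0.1446 0.0063 0.0491] slopes [ 0.023 -0.008]
rim 164 [ 0.1759 -0.0012]
```

View pics/h1.png

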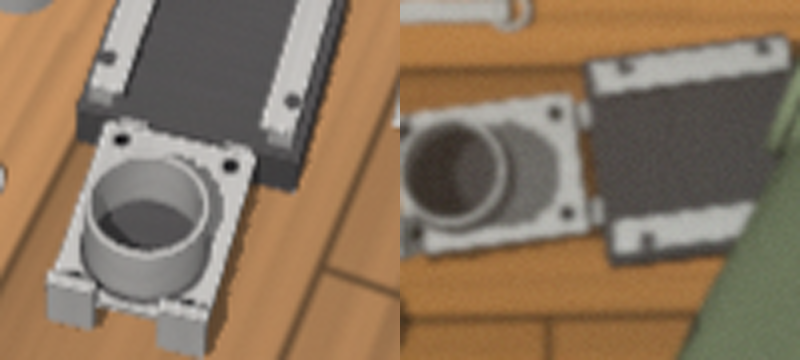

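Run:
```python
from h import *
s=2.5; xs=np.arange(.06,.24,.001/s); ys=np.arange(.06,-.06,-.001/s)
X,Y=np.meshgrid(xs,ys); out=[]
def rect(d,z):
    P=O+np.stack([X,Y,np.full_like(X,z)],-1)@RF.T
    c=P@d['R'].T+d['t'];p=c[...,:2]/c[...,2:];p=p*(1+float(d['k1'])*(p**2).sum(-1,keepdims=True))
    K=d['intrinsics'];u=(p[...,0]*K[0,0]+K[0,2]).astype(np.float32);v=(p[...,1]*K[1,1]+K[1,2]).astype(np.float32)
    return cv2.remap(d['frame'],u,v,cv2.INTER_CUBIC)
def sub(row): # strongest edge position
    g=np.abs(np.gradient(cv2.GaussianBlur(row.reshape(1,-1),(0,0),3).ravel()));i=g.argmax();a=g[max(0,i-6):i+7];return max(0,i-6)+(a*np.arange(len(a))).sum()/a.sum()
for n in('top','side'):
    im=rect(load(n),.0495); out.append(im[:,:,::-1])
    S=cv2.cvtColor(im,cv2.COLOR_RGB2HSV)[...,1].astype(float)
    for nm,a,b in(('leftedge',.065,.04),('rightedge',-.04,-.065)):
        r0=int((.06-min(a,.06))*1000*s);r1=int((.06-max(b,-.06))*1000*s)
        pts=[(xs[j],ys[0]-(r0+sub(S[r0:r1,j]))*.001/s) for j in range(int(.03*1000*s),int(.135*1000*s))]
        p=np.array(pts);k=np.polyfit(p[:,0],p[:,1],1);res=p[:,1]-np.polyval(k,p[:,0]);ok=abs(res)<.0015;k=np.polyfit(p[ok,0],p[ok,1],1);print(n,nm,'yaw rad',k[0].round(4),'y@.15',np.polyval(k,.15).round(4),ok.sum())
cv2.imwrite('pics/i1.png',np.vstack(out))
```

```text
top leftedge yaw rad -0.0001 y@.15 0.0505 262
top rightedge yaw rad -0.0028 y@.15 -0.0529 262
side leftedge yaw rad -0.0124 y@.15 0.0497 217
side rightedge yaw rad -0.0044 y@.15 -0.0516 222
```

View pics/i1.png

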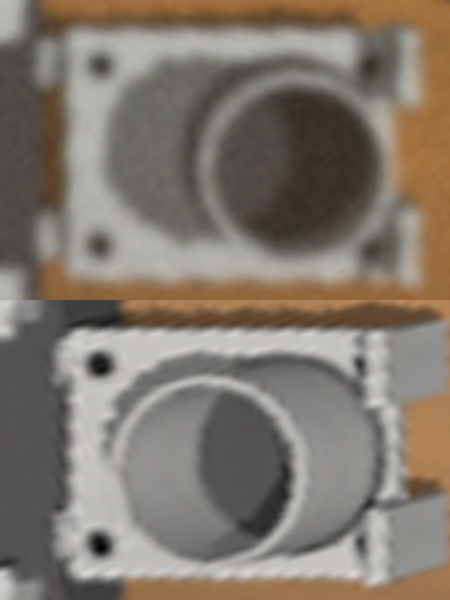

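Front edge is flush and square: in the rectified top view the rear edge sits at x≈68–70 px over its whole width and the tabs at (405,60) and (405,240). The plate top is at 49.5 mm, as it should be. Handing in.

```bash
python3 -c "
from h import *
st(); print(r.close_job())"
```

```text
t 18.08 p [ 0.5738 -0.1677  0.2379] fix [-0.161  -0.0592  0.2379] F_fix [0.8 0.3 0.8] w 0.002 q [-0.43  0.25  1.47  0.    1.43 -0.55]
the job is handed in; nothing more can be done
None
```

The fixture is unloaded, and I handed the job in at 18 s; no verdict was reported. I pulled both rails out together by their tabs until they hit their stops. Then I pushed the clamp handle over centre and slid the flange out from inside the pipe until it seated against the tabs. The wrist force was about 21 N at the rail stops and about 16 N with the flange seated.

**What the last checks showed:**
- **Rails:** both tabs are level with each other to within 1 mm.
- **Clamp:** the handle lay back at about 1.45 rad before the slide. I did not see it again afterwards because the arm hid it.
- **Flange position:** the front edge is at about 217 mm against tab faces at about 216.5 mm, so within the roughly 2 mm the cameras can resolve. It sits about 1 mm off centre sideways.
- **Flange height:** the plate top is at 49.5 mm, as expected for a plate lying on the rails.
- **Robot:** the fingers were clear of everything, with the wrist force near zero.

**Checks that disagreed:**
- **Squareness:** the top camera gave a skew of 0 to -0.003 rad, while the side camera gave -0.004 to -0.012 rad on blurrier edges.
- **Tilt:** the depth fit showed a slope of about 0.02 rad. I took it as depth bias; it is under the 0.05 limit either way.

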